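# Stroke the blades of a profile gauge flush

## Robot

A 6-joint arm with a two-finger parallel gripper is mounted at the origin on a cart in front of the work surface, level with it; the furniture and walls round the work are solid. World frame = base frame: x ahead of the robot, y to its left, z up, the work surface at z = 0. Lengths are in m, angles in rad, forces in N, time in s.
With the tool pointing down it reaches from about 0.275 to 0.975 m from the base axis. Payload 8.4 kg.
Tool frame: the origin (TCP) lies midway between the tips of the shut fingers; the grasp point (between the pads) lies 19 mm behind it; z points along the fingers, y is the line along which they close (so a half turn about z gives the same grasp; the last joint's range is limited). The gripper opens to 92 mm and grips with 3 to 60 N. Pads are 20 mm wide; open, the fingers measure 128 mm over their backs; the gripper's body (75 mm by 189 mm) begins 69 mm behind the grasp point.
Start: joints at [-1.2, 0.353, 1.633, -0, 1.155, -0.002], TCP at [0.228, -0.582, 0.215] pointing down, gripper open.
Joint ranges: [-2.63, 2.63], [-0.92, 2.1], [0.06, 2.66], [-1.3, 4.44], [0, 2.69], [-3.02, 3.02]. Speed limits (rad/s): [2.22, 2.22, 2.79, 3.14, 3.14, 3.14].

## Interface

Orientations are given as a rotation vector (axis times angle).
In Python, from plant import state, camera, camera_info, sign_off gives the robot as it stands. The module is installed in compiled form; this text tells all that it offers.
- The arm moves only by the shell command python3 -m jog 'ROWS' [OPENING]. ROWS is JSON, a list of rows, each a list of 6 numbers: the shift along the tool's x, y, z scaled (see below), then the turn, a rotation vector about the tool's x, y, z scaled (see below). A call has 1 to 10 rows; each row is the pose to reach, as a shift and turn from the pose commanded when the call began, along the tool's axes at that moment; what a row does not reach only later rows make up. The controller multiplies each number of a shift by 15 cm and each number of a turn by 60 degrees. A row lasts 1/10 s, in which the tool goes at most 50 mm and 8.59 degrees, less where a joint would pass 70% of its speed; a pose out of reach is approached as far as the arm can. A call with a number of a shift or a turn outside -1 to 1 is refused whole. A call with a gripper value outside its range is refused whole. OPENING is the closure, from 0 (fully open) to 1 (shut), set as the call begins (- or left out, the last holds). The fingers move at their own pace and stop on an object; the grip force is fixed at half the most. Time passes only in rows, so rows that repeat a pose let the fingers close. It gives the time, the measured TCP pose, the force, the opening and the grip force at its end, in the units of the state.
- state(): the state, without advancing time (a new reading comes with each control period).
- camera(name): name is "scene" or "top"; returns (picture, depth): 384x512x3 uint8, red, green, blue; 384x512 float32, m along the optical axis (not along the pixel's ray), 0 where there is no reading.
- camera_info(name): a dict with "K" (3x3 intrinsics, pixels), "k1" (the pictures are not rectified: a ray, as slopes to the right and down, at radius r is drawn at 1 + k1 r^2 times it, then the intrinsics apply), "extrinsics" (4x4, takes a point from camera to world coordinates). Camera axes: x right, y up, looking along -z (the intrinsics and any distortion apply to the point x, -y, -z); pixel columns grow to the right and rows downward; lengths in m; the calibration is good to about 2 mm. A picture is of the moment at which its call begins. camera_info takes no time and is no camera call.
- sign_off(): hands the job in; it is judged then, once.
The state is a dict: "clock": time; "joints": joint angles; "joint_vel": joint speeds; "joint_torque": joint torques, N m; "tcp_pos": TCP position; "tcp_rot": TCP orientation; "wrist_force": force on the tool from outside, world axes, zero at the start; "moment": the same for the moment, N m; "opening": finger opening in m; "gripper_force": force on a finger pad.
Only numpy, scipy, OpenCV 4.12 (cv2) and the standard library are available. Lean on these libraries where they do the work, as an engineer would, in place of code of your own. Each camera call takes 0.05 s, during which the arm holds its last target. There are 200 camera calls.

## Task

The profile gauge screwed to the bench still holds an old shape: its row of steel blades stands proud. With the fingers shut, run the fingertips lightly along the row from the red end to the blue end, so that the blades go down one after another until all nine are flush with the black rails. Leave the loose things beside the gauge where they are, and move clear at the end.

Things in the scene. Friction and masses are not known exactly. Their poses are not given: they have to be found in the camera images.
- gauge: profile gauge fixed to the bench, 236 x 74 x 85 mm high without the blades. Origin under the centre of its base, on the bench top; z up. A row of nine steel blades runs along its x axis, red end cap at -x, blue at +x. Two black rails, 6 mm thick, 39 mm over their outsides, flank the row; rails and end caps have flat tops 85 mm above the bench
- red_cap (a point): centre of the flat top of the red end cap (20 mm along the row, 39 mm across), 85 mm above the bench, level with the rails; the row of blades begins 10 mm from this point toward the blue cap
- blue_cap (a point): centre of the flat top of the blue end cap, same size and height, 200 mm from red_cap; the row of blades ends 10 mm before it
- blade_0 (a joint): blade 0, 20 mm from red_cap toward blue_cap. Steel, 19 mm along the row, 26 mm across; top shaped like a roof, 45 degree sides up to a ridge across the row, polished: a fingertip stroking along the row rides it down. Value in m: 0 = ridge 10 mm above the rails; 0.010 = ridge level with the rails, at its stop. Slides straight down against 2 N of friction, stays where left
- blade_1 (a joint): blade 1, 40 mm from red_cap toward blue_cap. Otherwise as blade_0
- blade_2 (a joint): blade 2, 60 mm from red_cap toward blue_cap. Otherwise as blade_0
- blade_3 (a joint): blade 3, 80 mm from red_cap toward blue_cap. Otherwise as blade_0
- blade_4 (a joint): blade 4, 100 mm from red_cap toward blue_cap. Otherwise as blade_0
- blade_5 (a joint): blade 5, 120 mm from red_cap toward blue_cap. Otherwise as blade_0
- blade_6 (a joint): blade 6, 140 mm from red_cap toward blue_cap. Otherwise as blade_0
- blade_7 (a joint): blade 7, 160 mm from red_cap toward blue_cap. Otherwise as blade_0
- blade_8 (a joint): blade 8, 180 mm from red_cap toward blue_cap. Otherwise as blade_0; the last one, next to the blue cap
- plug: loose round pale wooden disc, 46 mm wide, 20 mm high, standing beside the gauge; origin at the centre of its underside; bystander
- perch: loose sawn pale wooden block, 50 x 95 x 28 mm high, beside the gauge; origin at the centre of its underside; bystander
- wax: loose round brass-coloured tin, 67 mm wide, 36 mm high, beside the gauge; origin at the centre of its underside; bystander

How it is judged:
On the way, in this order (a step that is already met when the one before it is completed fails the run):
1. the three blades next to the red cap are flush while the three next to the blue cap still stand proud (value of joint each of blade_0, blade_1, blade_2 above 0.007 m and not (value of joint blade_6 above 0.007 m) and not (value of joint blade_7 above 0.007 m) and not (value of joint blade_8 above 0.007 m)), for 0.1 s.
2. the six blades nearest the red cap are flush (value of joint each of blade_0, blade_1, blade_2, blade_3, blade_4, blade_5 above 0.007 m), for 0.1 s.
3. all nine blades are flush (all of step 2 and value of joint each of blade_6, blade_7, blade_8 above 0.007 m), for 0.1 s.
At the end, for the whole second after the job is handed in: every blade's ridge is within 3 mm of the top of the rails, and the disc, the block and the tin are within 15 mm of where they stood (all of step 3 and distance of each of plug, perch, wax from where it was at the start of the episode below 0.015 m); the robot touches nothing.
It fails at once if the gauge is pressed with more than 60 N (contact force between any of the fingers, the arm and gauge above 60 N).
It fails at once if a blade in the last third of the row goes flush before the first third is ((not (value of joint blade_0 above 0.007 m) or not (value of joint blade_1 above 0.007 m) or not (value of joint blade_2 above 0.007 m)) and value of joint any of blade_6, blade_7, blade_8 above 0.007 m).
It fails at once if a loose thing beside the gauge is shifted more than 15 mm or lifted (distance of any of plug, perch, wax from where it was at the start of the episode above 0.015 m or height (world z) of any of plug, perch, wax above 0.008 m).
It also fails if it takes over 43 s, if anything falls off the work surface, if the arm or the gripper's body presses on something with over 40 N, if the wrist force passes 120 N, or if a joint passes its speed limit or range.

## Working session

There is one attempt and no reset: what is moved stays moved. The work goes in short steps, Python scripts to look and compute and a shell command to move; the robot and the scene stay as the last step left them, time stands still between calls to the robot, and variables do not carry over. Pictures are saved under pics/ and viewed, at most 10 in all, crops included, and the job is handed in when it is done.

```bash
mkdir -p pics; python3 - <<'E'
from plant import *
import cv2,numpy as np
for n in("top","scene"):
    p,d=camera(n); cv2.imwrite(f"pics/{n}.png",p[:,:,::-1]); np.save(f"{n}_d.npy",d); i=camera_info(n); print(n,i["K"],i["k1"],np.round(i["extrinsics"],3))
s=state();print(s)
E
```

```text
top [[394.44122566   0.         249.51984656]
 [  0.         394.44122566 188.02590089]
 [  0.           0.           1.        ]] -0.027420236033010182 [[-0.043  0.978 -0.205  0.351]
 [-0.999 -0.042  0.009  0.309]
 [ 0.     0.205  0.979  0.908]
 [ 0.     0.     0.     1.   ]]
scene [[426.19629537   0.         249.97782279]
 [  0.         426.19629537 189.52682214]
 [  0.           0.           1.        ]] -0.06623632612057109 [[-0.841  0.291 -0.456  0.132]
 [-0.541 -0.453  0.709  0.901]
 [ 0.     0.843  0.538  0.536]
 [ 0.     0.     0.     1.   ]]
{'clock': 0.1, 'joints': array([-1.20038031e+00,  3.53579044e-01,  1.63401637e+00,  1.38977624e-05,
        1.15523240e+00, -2.38939947e-03]), 'joint_vel': array([-0.00015773, -0.00131401, -0.00273046, -0.00042959,  0.00216309,
       -0.0010145 ]), 'joint_torque': array([-2.78481257e-04, -5.94901800e+01, -3.34932303e+01,  6.98167970e-02,
        1.85119343e-02, -3.59258104e-05]), 'tcp_pos': array([ 0.22749705, -0.58166026,  0.21395725]), 'tcp_rot': array([-3.08597773e+00, -5.81981906e-01,  3.35247601e-04]), 'wrist_force': array([-0.02198522, -0.38730939, -0.37745252]), 'moment': array([-0.00322218, -0.02284605,  0.03244943]), 'gripper_force': 0.0, 'opening': 0.09208955255208183}
```

View pics/top.png

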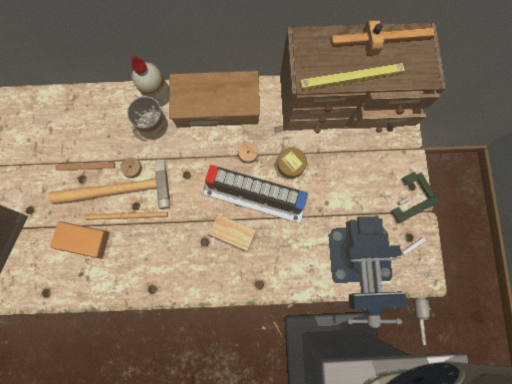

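View pics/scene.png

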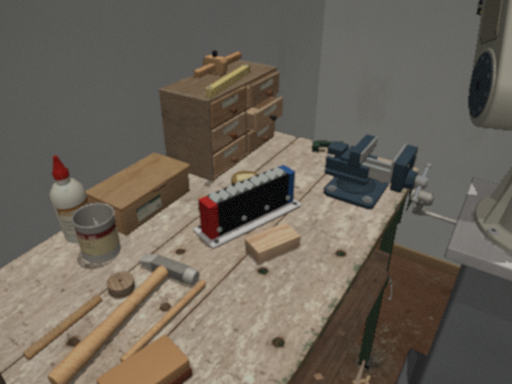

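The top view shows the red cap at about (212,176), the blue cap at (301,200), the block at (233,233), the disc at (248,153) and the tin at (292,162). The scene view shows all blades standing proud. Next I'll measure the caps.

```bash
cat > h.py <<'E'
from plant import *
import cv2,numpy as np
def cloud(n):
    p,d=camera(n); i=camera_info(n); K=i["K"]; E=np.array(i["extrinsics"])
    D=np.array([i["k1"],0,0,0,0.]); h,w=d.shape
    v,u=np.mgrid[:h,:w]
    q=cv2.undistortPoints(np.stack([u,v],-1).reshape(-1,1,2).astype(np.float64),K,D).reshape(h,w,2)
    P=np.stack([q[...,0]*d,-q[...,1]*d,-d],-1)
    # rays to plane too
    R=np.stack([q[...,0],-q[...,1],-np.ones((h,w))],-1)@E[:3,:3].T
    return p,P@E[:3,:3].T+E[:3,3],R,E[:3,3]
def onplane(R,o,z): return o+R*((z-o[2])/R[...,2])[...,None]
E
python3 - <<'E'
from h import *
for n in("top","scene"):
    p,W,R,o=cloud(n); hsv=cv2.cvtColor(p,cv2.COLOR_RGB2HSV); H,S,V=cv2.split(hsv)
    Q=onplane(R,o,.085); near=(abs(W[...,0]-.35)<.2)&(abs(W[...,1]-.30)<.25)
    red=((H<6)|(H>172))&(S>170)&near; blue=(H>100)&(H<125)&(S>120)&near
    c=[]
    for nm,m in(("red",red),("blue",blue)):
        t=m&(abs(W[...,2]-.085)<.008)
        v,u=np.nonzero(t); r=cv2.minAreaRect(Q[t][:,:2].astype(np.float32)*1000)
        print(n,nm,t.sum(),u.mean(),v.mean(),"mean",Q[t].mean(0),"rect",np.round(r[0],1),np.round(r[1],1),"z",np.median(W[t][:,2])); c.append(np.array(r[0]))
    dd=c[1]-c[0];print("dist",np.hypot(*dd),"ang",np.degrees(np.arctan2(dd[1],dd[0])))
    a=c[0];e=dd/np.hypot(*dd);g=np.array([-e[1],e[0]])
    t=W[...,:2]*1000-a; s=t@e; l=t@g
    # blade ridges and rails
    for k in range(9):
        m=(abs(s-(20*(k+1)))<9)&(abs(l)<12)&(W[...,2]>.06); print(k,m.sum(),np.round(np.percentile(W[m][:,2],[10,50,95])*1000,1),end=";")
    print()
    m=(W[...,2]>.08)&(W[...,2]<.12)&(s>-30)&(s<230)&(abs(l)<60); print("body s",np.percentile(s[m],[1,99]),"l",np.percentile(l[m],[1,99]),"maxz",W[...,2][m].max())
E
```

```text
top red 33 209.63636363636363 179.63636363636363 mean [0.54498306 0.38628462 0.085     ] rect [544.2 386.6] [15.1  8.8] z 0.08377037308274049
top blue 117 300.7692307692308 199.75213675213675 mean [0.49296062 0.19438114 0.085     ] rect [492.9 194.4] [15.6 33.8] z 0.08331953898916589
dist 198.99798821042825 ang -104.9274444327415
0 94 [75.7 85.4 92. ];1 95 [75.2 83.3 88.1];2 103 [75.8 84.6 91.8];3 107 [75.9 85.  92.4];4 100 [80.1 84.3 89.9];5 95 [82.4 86.3 91.1];6 97 [81.6 86.  90.6];7 97 [82.4 87.  92.4];8 97 [82.7 86.7 91.6];
body s [ -7.36562091 207.41648431] l [-16.94060815  30.69610567] maxz 0.09460407270321303
scene red 66 213.0151515151515 206.07575757575756 mean [0.53984428 0.39260483 0.085     ] rect [526.1 346.4] [125.3  21.7] z 0.08330821058041615
scene blue 77 282.3766233766234 173.6883116883117 mean [0.48929568 0.2182989  0.085     ] rect [495.7 275.4] [170.2  38.8] z 0.08458542011243891
dist 77.243910481124 ang -113.16639739668298
0 113 [63.9 78.2 88.6];1 105 [63.2 77.6 87.3];2 94 [63.6 77.8 86.5];3 85 [63.1 75.3 85.4];4 78 [63.1 75.5 85.5];5 78 [63.9 74.4 85.4];6 67 [64.4 73.9 86.1];7 26 [62.8 72.1 84.3];Traceback (most recent call last):
  File "<stdin>", line 16, in <module>
    return _quantile_unchecked(
        a, q, axis, out, overwrite_input, method, keepdims, weights)
    return _ureduce(a,
                    func=_quantile_ureduce_func,
    ...<5 lines>...
                    overwrite_input=overwrite_input,
                    method=method)
    r = func(a, **kwargs)
    result = _quantile(arr,
                       quantiles=q,
    ...<2 lines>...
                       out=out,
                       weights=wgt)
    slices_having_nans = np.isnan(arr[-1, ...])
                                  ~~~^^^^^^^^^
IndexError: index -1 is out of bounds for axis 0 with size 0
```

```bash
python3 - <<'E'
import cv2
p=cv2.imread("pics/top.png")[155:225,195:315]; cv2.imwrite("pics/c1.png",cv2.resize(p,None,fx=6,fy=6,interpolation=cv2.INTER_CUBIC))
E
```

```text
(no output)
```

View pics/c1.png

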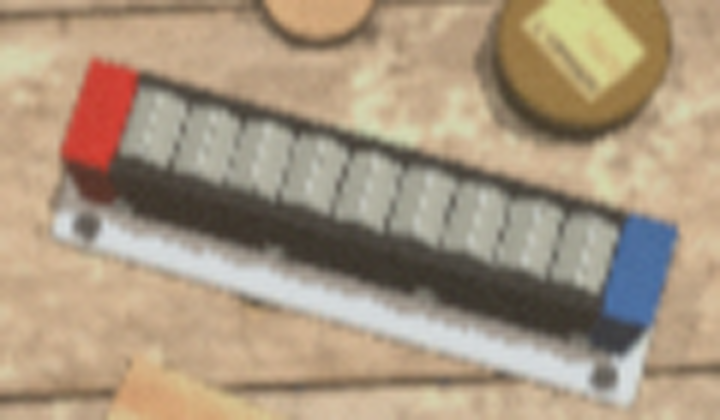

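The crop shows the red top face centred near (211.6,173.9) in the full image and the blue one near (301.2,199.8). The bright top faces are clearly distinct from the darker sides.

```bash
python3 - <<'E'
from h import *
for n in("top","scene"):
    p,W,R,o=cloud(n); H,S,V=cv2.split(cv2.cvtColor(p,cv2.COLOR_RGB2HSV)); Q=onplane(R,o,.085)
    near=(abs(Q[...,0]-.52)<.1)&(abs(Q[...,1]-.29)<.17); c=[]
    for nm,m in(("red",((H<8)|(H>170))&(S>150)),("blue",(H>100)&(H<125)&(S>110))):
        m=m&near; vs=V[m]
        th,_=cv2.threshold(vs.reshape(-1,1),0,255,cv2.THRESH_OTSU); t=m&(V>th)
        k,l,st,ce=cv2.connectedComponentsWithStats(t.astype(np.uint8)); j=1+st[1:,4].argmax(); t=l==j
        r=cv2.minAreaRect(Q[t][:,:2].astype(np.float32)*1000)
        print(n,nm,th,t.sum(),np.round(ce[j],1),"mean",np.round(Q[t].mean(0)*1000,1),"rect",np.round(r[0],1),np.round(r[1],1)); c.append(Q[t].mean(0)[:2]*1000)
    dd=c[1]-c[0];print("dist",np.hypot(*dd),"ang",np.degrees(np.arctan2(dd[1],dd[0])))
    if n=="top":
        e=dd/np.hypot(*dd);g=np.array([-e[1],e[0]]);mid=(c[0]+c[1])/2;print("mid",mid,"e",e)
        t=W[...,:2]*1000-mid
        for nm,(u,v) in dict(plug=(248,153),wax=(292,162),perch=(233,233)).items():
            w=W[v,u]*1000; print(nm,w,"s",(w[:2]-mid)@e,"l",(w[:2]-mid)@g)
E
```

```text
top red 175.0 132 [211.3 173.4] mean [558.7 382.5  85. ] rect [558.8 382.5] [17.8 35.5]
top blue 150.0 116 [301.1 199.6] mean [493.2 193.7  85. ] rect [493.5 193.7] [15.7 33.6]
dist 199.82663028289394 ang -109.11906722316166
mid [525.95596785 288.07187208] e [-0.32753235 -0.94483997]
plug [627.16980628 300.92239274  -2.05368293] s -45.29249150316887 l 91.4219185088444
wax [589.88951146 201.48813142  35.89841172] s 60.86747505967171 l 88.76594293367035
perch [434.47617162 342.47851886  25.89306995] s -21.44298200173455 l -104.25370427772738
scene red 111.0 112 [207.3 202. ] mean [557.1 387.9  85. ] rect [557.3 387.9] [18.3 38. ]
scene blue 79.0 55 [286.8 169.7] mean [489.8 199.8  85. ] rect [491.1 199.9] [14.6 36.5]
dist 199.7502562590046 ang -109.67853298469379
```

```bash
python3 - <<'E'
from h import *
for n in("top","scene"):
    p,W,R,o=cloud(n); e=np.array([.3305,.9438]); t=W[...,:2]-[.228,-.582]; s=t@e; l=t@[.9438,-.3305]
    for a in np.arange(0,1.3,.1):
        m=(s>a)&(s<a+.1)&(abs(l)<.13)&(W[...,2]>-.02); 
        if m.any(): print(n,round(a,1),m.sum(),round(W[m][:,2].max(),3))
E
python3 -m jog '[[0,0,-0.8,0,0,0],[0,0,-0.8,0,0,0],[0,0,-0.8,0,0,-0.2],[0,0,-0.8,0,0,-0.4],[0,0,-0.8,0,0,-0.6],[0,0,-0.8,0,0,-0.7],[0,0,-0.8,0,0,-0.822],[0,0,-0.8,0,0,-0.822],[0,0,-0.8,0,0,-0.822],[0,0,-0.8,0,0,-0.822]]' 1
```

```text
top 0.4 1106 0.004
top 0.5 4311 0.022
top 0.6 4847 0.124
top 0.7 4952 0.123
top 0.8 4665 0.095
top 0.9 4624 0.094
top 1.0 4608 0.095
top 1.1 4857 0.087
top 1.2 4318 0.108
scene 0.4 73 0.003
scene 0.5 209 0.02
scene 0.6 3146 0.123
scene 0.7 2560 0.123
scene 0.8 2785 0.095
scene 0.9 3621 0.095
scene 1.0 5603 0.095
scene 1.1 6276 0.087
scene 1.2 7368 0.114
clock: 1.4
tcp_pos: [0.2276, -0.5821, 0.3346]
tcp_rot: [-2.566, -1.813, -0.0]
wrist_force: [-0.0, -0.6, 0.9]
opening: 0.0141
gripper_force: 0.0
```

```bash
python3 -m jog '[[0.3,0,0,0,0,0],[0.6,0,0,0,0,0],[0.9,0,0,0,0,0],[1,0,0,0,0,0]]'
```

```text
clock: 1.8
tcp_pos: [0.2779, -0.4374, 0.3348]
tcp_rot: [-2.564, -1.815, -0.001]
wrist_force: [-0.2, -0.2, -0.1]
opening: 0.0006
gripper_force: 0.0
```

```bash
python3 -m jog '[[0.3,0,0,0,0,0],[0.6,0,0,0,0,0],[0.9,0,0,0,0,0],[1,0,0,0,0,0],[1,0,0,0,0,0]]'
```

```text
clock: 2.3
tcp_pos: [0.3276, -0.2978, 0.335]
tcp_rot: [2.561, 1.817, 0.0]
wrist_force: [0.3, -0.2, -0.3]
opening: 0.0
gripper_force: 0.0
```

```bash
python3 -m jog '[[0.3,0,0,0,0,0],[0.6,0,0,0,0,0],[0.9,0,0,0,0,0],[1,0,0,0,0,0],[1,0,0,0,0,0]]'
```

```text
clock: 2.8
tcp_pos: [0.3773, -0.157, 0.3347]
tcp_rot: [2.561, 1.818, 0.0]
wrist_force: [-0.8, -0.4, 0.1]
opening: 0.0003
gripper_force: 0.0
```

```bash
python3 -m jog '[[0.3,0,0,0,0,0],[0.6,0,0,0,0,0],[0.9,0,0,0,0,0],[1,0,0,0,0,0],[1,0,0,0,0,0],[1,0,0,0,0,0]]'
```

```text
clock: 3.4
tcp_pos: [0.4263, -0.0173, 0.3345]
tcp_rot: [2.563, 1.816, -0.001]
wrist_force: [0.0, -0.5, -0.9]
opening: 0.0006
gripper_force: 0.0
```

```bash
python3 -m jog '[[0.3,0,0,0,0,0],[0.6,0,0,0,0,0],[0.9,0,0,0,0,0],[1,0,0,0,0,0],[1,0,0,0,0,0],[1,0,0,0,0,0]]'
```

```text
clock: 4.0
tcp_pos: [0.4756, 0.1239, 0.3344]
tcp_rot: [2.563, 1.816, -0.002]
wrist_force: [0.3, -1.1, -0.3]
opening: 0.0003
gripper_force: 0.0
```

```bash
python3 -m jog '[[0.3,0,0,0,0,0],[0.6,0,0,0,0,0],[0.9,0,0,0,0,0],[1,0,0,0,0,0],[1,0,0,0,0,0],[1,0,0,0,0,0]]'; python3 -c "from plant import state;print(state()['joints'])"
```

```text
clock: 4.6
tcp_pos: [0.5252, 0.2652, 0.3345]
tcp_rot: [2.563, 1.816, -0.002]
wrist_force: [-0.1, -0.3, -0.8]
opening: 0.0005
gripper_force: 0.0
[ 4.65499462e-01  2.05839166e-01  1.56638353e+00 -7.55510521e-04
  1.37039173e+00  8.03751230e-01]
```

```bash
python3 -m jog '[[0.3,0,0,0,0,0],[0.6,-0.03,0,0,0,0],[0.847,-0.059,0,0,0,0],[0.847,-0.059,0.3,0,0,0],[0.847,-0.059,0.6,0,0,0],[0.847,-0.059,0.9,0,0,0],[0.847,-0.059,1,0,0,0],[0.847,-0.059,1,0,0,0]]'; python3 -m jog '[[0,0,0.2,0,0,0],[0,0,0.4,0,0,0],[0,0,0.4,0,0,0],[0,0,0.4,0,0,0]]'
python3 - <<'E'
from h import *
a=[]
for n,(u,v) in(("top",(210,172)),("scene",(215,190))):
    p,_=camera(n); c=p[max(v-50,0):v+50,u-50:u+90,::-1]; a.append(cv2.resize(c,None,fx=4,fy=4,interpolation=cv2.INTER_CUBIC)[:400])
cv2.imwrite("pics/c2.png",np.vstack(a)[:, :560][::1] if 0 else cv2.resize(np.hstack(a),(800,286)))
E
```

```text
clock: 5.4
tcp_pos: [0.5583, 0.3877, 0.1831]
tcp_rot: [2.564, 1.815, -0.007]
wrist_force: [0.0, -0.5, -0.0]
opening: 0.0004
gripper_force: 0.0
clock: 5.8
tcp_pos: [0.5602, 0.3902, 0.1271]
tcp_rot: [2.563, 1.817, 0.003]
wrist_force: [0.1, -0.4, -0.1]
opening: 0.0005
gripper_force: 0.0
```

View pics/c2.png

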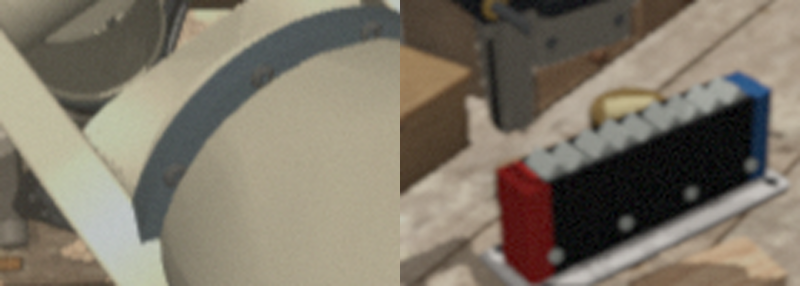

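The arm hides the top view. In the scene view the fingertip hangs above the red cap, near (510,130) in the crop. I'll overlay the projected tip outline as a check.

```bash
cat >> h.py <<'E'
def proj(P,n):
    i=camera_info(n); E=np.array(i["extrinsics"]); c=(np.asarray(P)-E[:3,3])@E[:3,:3]
    q=c[:,:2]/-c[:,2:]*[1,-1]; q=q*(1+i["k1"]*(q**2).sum(1,keepdims=True)); K=i["K"]
    return q*[K[0,0],K[1,1]]+[K[0,2],K[1,2]]
E
python3 - <<'E'
from h import *
s=state();t=s["tcp_pos"];R=cv2.Rodrigues(s["tcp_rot"])[0];print(t)
p,_=camera("scene"); k=6;u0,v0=170,130
c=cv2.resize(p[v0:v0+100,u0:u0+130,::-1],None,fx=k,fy=k,interpolation=cv2.INTER_CUBIC)
def dr(P,col): 
    q=((proj(P,"scene")-[u0,v0]+.5)*k).astype(np.int32); cv2.polylines(c,[q.reshape(-1,1,2)],True,col,1)
dr([t+R@np.array([a*.01,b*.018,0]) for a,b in((1,1),(1,-1),(-1,-1),(-1,1))],(0,255,0))
e=np.array([-.331,-.9436,0]);g=np.array([.9436,-.331,0]);r=np.array([.558,.3845,.085])
for j in(0,200): dr([r+e*(j+a*10)*.001+g*.0195*b for a,b in((1,1),(1,-1),(-1,-1),(-1,1))],(0,255,255))
cv2.imwrite("pics/c3.png",c)
E
```

```text
[0.56069131 0.39083869 0.12775565]
```

View pics/c3.png

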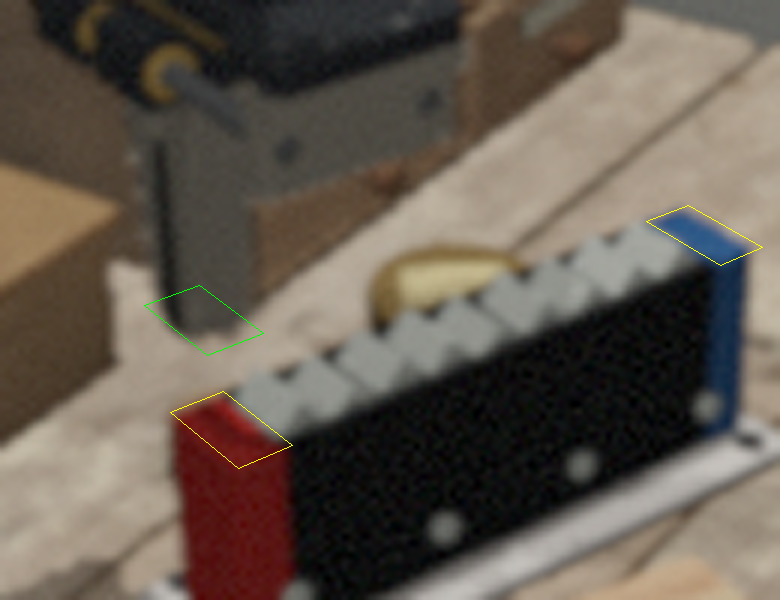

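The projected tip (green) matches the visible finger to within a pixel or so, and the cap outlines fit. I'll descend beside blade 0.

```bash
python3 -m jog '[[0.03,0,0,0,0,0],[0.03,0,0.07,0,0,0],[0.03,0,0.14,0,0,0],[0.03,0,0.2,0,0,0],[0.03,0,0.2,0,0,0],[0.03,0,0.2,0,0,0],[0.03,0,0.2,0,0,0],[0.03,0,0.2,0,0,0]]'
```

```text
clock: 6.75
tcp_pos: [0.5608, 0.3945, 0.095]
tcp_rot: [2.563, 1.817, 0.001]
wrist_force: [-0.7, 0.3, 0.2]
opening: 0.0011
gripper_force: 0.0
```

```bash
python3 -m jog '[[0,0,0.03,0,0,0],[0,0,0.057,0,0,0],[0,0,0.057,0,0,0],[0,0,0.057,0,0,0],[0,0,0.057,0,0,0]]'
```

```text
clock: 7.25
tcp_pos: [0.5605, 0.3942, 0.0859]
tcp_rot: [-2.563, -1.817, 0.001]
wrist_force: [0.7, -0.5, -0.4]
opening: 0.0002
gripper_force: 0.0
```

```bash
python3 -m jog '[[-0.03,0,0,0,0,0],[-0.06,0,0,0,0,0],[-0.09,0,0,0,0,0],[-0.12,0,0,0,0,0],[-0.15,0,0,0,0,0],[-0.18,0,0,0,0,0],[-0.21,0,0,0,0,0],[-0.24,0,0,0,0,0],[-0.27,0,0,0,0,0],[-0.3,0,0,0,0,0]]'
```

```text
clock: 8.25
tcp_pos: [0.5455, 0.3513, 0.086]
tcp_rot: [2.562, 1.817, -0.001]
wrist_force: [-0.0, 1.2, 2.2]
opening: 0.0003
gripper_force: 0.9
```

Forces are low (about 2 N up). Continuing.

```bash
python3 -m jog '[[-0.03,0,0,0,0,0],[-0.06,0,0,0,0,0],[-0.09,0,0,0,0,0],[-0.12,0,0,0,0,0],[-0.15,0,0,0,0,0],[-0.18,0,0,0,0,0],[-0.21,0,0,0,0,0],[-0.24,0,0,0,0,0],[-0.27,0,0,0,0,0],[-0.3,0,0,0,0,0]]'; python3 - <<'E'
from h import *
p,_=camera("scene"); cv2.imwrite("pics/c4.png",cv2.resize(p[130:230,170:300,::-1],None,fx=6,fy=6,interpolation=cv2.INTER_CUBIC))
E
```

```text
clock: 9.25
tcp_pos: [0.5302, 0.3085, 0.0858]
tcp_rot: [2.562, 1.817, -0.002]
wrist_force: [-0.7, 1.0, 1.5]
opening: 0.0003
gripper_force: 0.9
```

View pics/c4.png

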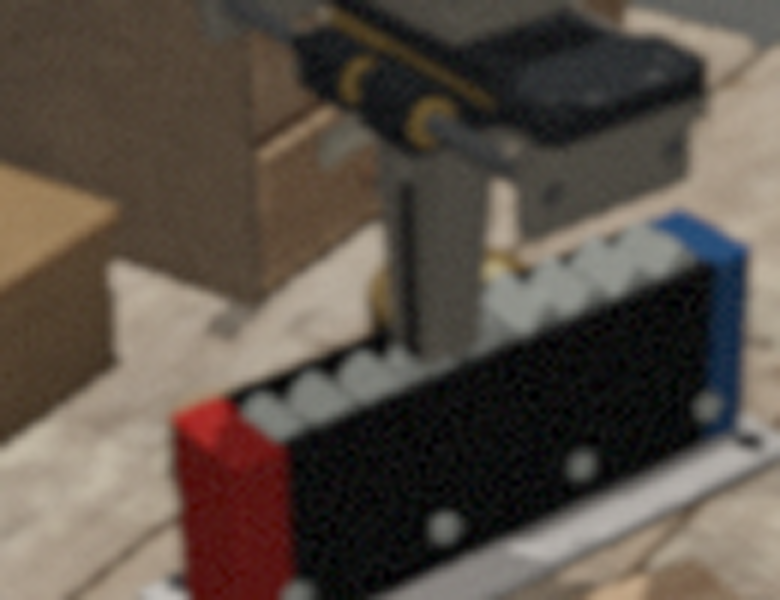

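The blades behind the finger (crop x 250–400) are down and those ahead (490–690) still stand. The finger is at about (440,345), centred on the row.

```bash
python3 -m jog '[[-0.03,0,0,0,0,0],[-0.06,0,0,0,0,0],[-0.09,0,0,0,0,0],[-0.12,0,0,0,0,0],[-0.15,0,0,0,0,0],[-0.18,0,0,0,0,0],[-0.21,0,0,0,0,0],[-0.24,0,0,0,0,0],[-0.27,0,0,0,0,0],[-0.3,0,0,0,0,0]]'
```

```text
clock: 10.3
tcp_pos: [0.5158, 0.2666, 0.086]
tcp_rot: [-2.563, -1.817, -0.0]
wrist_force: [1.1, 2.9, 1.0]
opening: 0.0005
gripper_force: 2.3
```

```bash
python3 -m jog '[[-0.03,0,0,0,0,0],[-0.06,0,0,0,0,0],[-0.09,0,0,0,0,0],[-0.12,0,0,0,0,0],[-0.15,0,0,0,0,0],[-0.18,0,0,0,0,0],[-0.21,0,0,0,0,0],[-0.24,0,0,0,0,0],[-0.27,0,0,0,0,0],[-0.3,0,0,0,0,0]]'
```

```text
clock: 11.3
tcp_pos: [0.5014, 0.2246, 0.0863]
tcp_rot: [-2.563, -1.817, -0.002]
wrist_force: [1.2, 4.2, 2.0]
opening: 0.0004
gripper_force: 2.2
```

```bash
python3 -m jog '[[-0.03,0,0,0,0,0],[-0.06,0,0,0,0,0],[-0.09,0,0,0,0,0],[-0.12,0,0,0,0,0],[-0.15,0,0,0,0,0],[-0.18,0,0,0,0,0],[-0.2,0,0,0,0,0],[-0.2,0,0,0,0,0]]'
```

```text
clock: 12.1
tcp_pos: [0.4908, 0.1957, 0.0859]
tcp_rot: [-2.563, -1.817, 0.001]
wrist_force: [-0.4, 0.3, 0.6]
opening: 0.0007
gripper_force: 0.0
```

Past the row. Lift clear and retreat toward the blue side, then look.

```bash
python3 -m jog '[[0,0,-0.1,0,0,0],[0,0,-0.3,0,0,0],[0,0,-0.6,0,0,0],[0,0,-0.9,0,0,0],[0,0,-1,0,0,0],[-0.3,0,-1,0,0,0],[-0.6,0,-1,0,0,0],[-0.9,0,-1,0,0,0],[-1,0,-1,0,0,0],[-1,0,-1,0,0,0]]'; python3 -m jog '[[-0.3,0,-0.3,0,0,0],[-0.6,0,-0.6,0,0,0],[-0.9,0,-0.6,0,0,0],[-1,0,-0.6,0,0,0],[-1,0,-0.6,0,0,0],[-1,0,-0.6,0,0,0]]'; python3 - <<'E'
from h import *
p,_=camera("scene"); t,_=camera("top")
a=cv2.resize(p[130:230,170:300,::-1],(520,400),interpolation=cv2.INTER_CUBIC); b=cv2.resize(t[140:260,190:320,::-1],(280,258)); b=cv2.copyMakeBorder(b,0,142,0,0,0)
cv2.imwrite("pics/c5.png",np.hstack([a,b]))
E
```

```text
clock: 13.1
tcp_pos: [0.4411, 0.0533, 0.2363]
tcp_rot: [2.565, 1.814, 0.001]
wrist_force: [0.9, 0.3, -0.2]
opening: 0.0006
gripper_force: 0.0
clock: 13.7
tcp_pos: [0.3927, -0.0866, 0.3262]
tcp_rot: [2.564, 1.815, 0.002]
wrist_force: [-0.3, 0.3, -0.2]
opening: 0.0005
gripper_force: 0.0
```

View pics/c5.png

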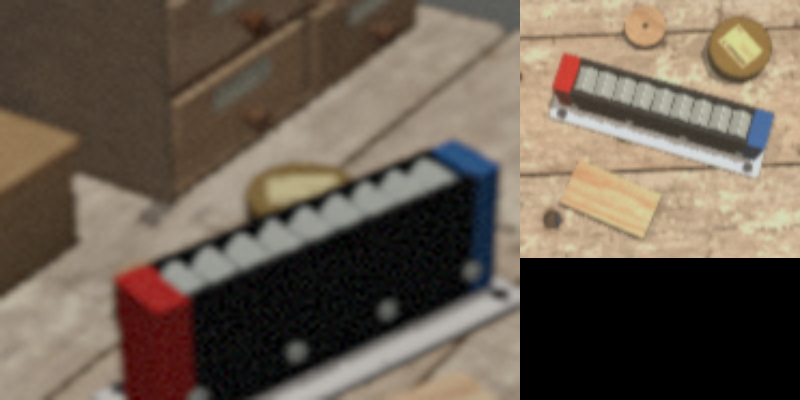

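All nine blades (scene crop from (175,275) to (435,170)) are level with the rails, and the disc, block and tin have not moved.

```bash
python3 -c "from plant import *;print(sign_off())"
```

```text
the job is handed in; nothing more can be done
None
```

All nine blades were stroked down in order from red to blue and look flush with the rails in the final pictures; the disc, block and tin were not moved, the arm is clear, and the job is handed in at about 14 s, though the hand-in reported no verdict.

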